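# Click the green filter under the lamp

## Task

Bring the green filter of the filter wheel under the red lamp ring: with a fingertip, flick the tabs on the wheel's rim anticlockwise (seen from above) one click after another, stop as soon as the green filter has clicked home under the ring, and never let it go past. Only push lightly: grip or lift nothing, do not shove the unit along the bench, and leave the things beside it where they stand.

Things in the scene. Friction and masses are not known exactly. Their poses are not given: they have to be found in the camera images.
- filter_unit: Loose heavy filter wheel unit (1.5 to 2.3 kg). Dark foot plate 120 mm wide (y), x -62 to +118 mm, 10 mm high; white drum of radius 50 mm up to z = 39 mm; above it the flat black wheel. White lamp post 22 x 40 mm at x = +103 mm, 78 mm high, with an arm back over the wheel. Origin: on the bench under the wheel's axis; z up, x from the axis to the post, roughly away from the robot.
- lamp_ring (a point): Underside centre of the red lamp ring (outer diameter 36 mm, hole 26 mm, level, 66 to 74 mm over the bench), fixed to the unit, 38 mm from the wheel's axis along the unit's +x. The filter in use is seen through it.
- filter_wheel (a joint): Wheel angle (rad), grows anticlockwise from above. Clicks every 1.047 from 0 to 5.236; a spring ball pulls it to the nearest click. At 4.189 green is under the ring. Starts at 0, 1.047 or 2.094 (4, 3 or 2 clicks short). Stops at -0.3 and 5.5: green cannot be reached clockwise. A click takes 4 to 8 N at the tabs; past half a click (0.52) it snaps on by itself if nothing blocks a tab.
- wheel_hub (a point): On the wheel's axis at the wheel's mid-height, 47 mm over the bench; turns with it. Black disc of radius 54 mm, 10 mm thick, aluminium hub cap. Six filters of 21 mm diameter, 38 mm from the axis, anticlockwise from this point's x: white 0, violet 60, green 120, yellow 180, blue 240, orange 300 degrees. Between them, at 30, 90, ... 330 degrees, six tabs stick out from the rim.
- tab_gap (a point): Fixed to the unit, 75 mm from the wheel's axis along the unit's -x (side towards the robot), 47 mm over the bench. When the wheel rests on a click this is the middle of a 65 mm gap between two rim tabs. Tabs: black level bars with grey ends, 10 mm thick, mid-height 47 mm, reaching to 81 mm from the axis; below them it is free down to the foot plate (10 mm).
- green_filter (a point): Centre of the green filter's upper face, on the wheel, 38 mm from the axis, 53 mm over the bench.
- vial: Bystander: glass vial with black screw cap, 27 mm across, 74 mm high, upright, left of the unit. Origin at its foot.
- bottle_dye: Bystander: brown bottle with black cap, 44 mm across, 78 mm high, left in front of the unit. Origin at its foot.
- petri_dish: Bystander: flat round dish with pink content, 62 mm across, 15 mm high, at the right in front of the unit. Origin under its centre.
- microtube_blue: Bystander: small blue microtube lying on the bench, 40 x 17 x 13 mm, right in front of the unit. Origin under its middle.

How it is judged:
At the end, for the whole second after the job is handed in: The green filter rests clicked home under the red ring (centres within 6 mm, wheel at 4.189 +- 0.15 rad and still); the unit stands within 25 mm and each bystander within 20 mm of where it began (horizontal distance between green_filter and lamp_ring below 0.006 m and value of joint filter_wheel between 4.04 and 4.34 rad and velocity of joint filter_wheel between -0.1 and 0.1 rad/s and distance of filter_unit from where it was at the start of the episode below 0.025 m and linear speed of filter_unit below 0.01 m/s and distance of each of vial, bottle_dye, petri_dish, microtube_blue from where it was at the start of the episode below 0.02 m); the robot touches nothing.
It fails at once if the green filter was turned past the ring (more than 0.5 rad, half a click) (value of joint filter_wheel above 4.69 rad).
It fails at once if the unit was shoved more than 25 mm along the bench or lifted (distance of filter_unit from where it was at the start of the episode above 0.025 m or height (world z) of filter_unit above 0.008 m or angle between filter_unit's own z axis and vertical above 0.1 rad).
It fails at once if the unit or its wheel was gripped or pressed hard (over 25 N) (contact force between the fingers and filter_unit above 25 N).
It fails at once if a bystander was moved more than 20 mm, lifted or knocked over (distance of any of vial, bottle_dye, petri_dish, microtube_blue from where it was at the start of the episode above 0.02 m or angle between any of vial, bottle_dye's own z axis and vertical above 0.3 rad).
It also fails if it takes over 67 s, if anything falls off the work surface, if the arm or the gripper's body presses on something with over 40 N, if the wrist force passes 120 N, or if a joint passes its speed limit or range.

## Robot

A 6-joint arm with a two-finger parallel gripper is mounted at the origin on a cart in front of the work surface, level with it; the furniture and walls round the work are solid. World frame = base frame: x ahead of the robot, y to its left, z up, the work surface at z = 0. Lengths are in m, angles in rad, forces in N, time in s.
With the tool pointing down it reaches from about 0.25 to 0.725 m from the base axis. Payload 4 kg.
Tool frame: the origin (TCP) lies at the very end of the fingers, on their centre line; the grasp point (between the pads) lies behind it (manip.grip_point_offset is the z of the grasp point in the tool frame, in m); z points along the fingers, x is the direction in which the jaws open and shut, and the axes are right-handed (so a half turn about z gives the same grasp; the last joint's range is limited). The gripper opens to 85 mm and grips with 20 to 120 N. Pads are 22 mm wide; open, the fingers measure 114 mm over their backs; the gripper's body (76 mm by 85 mm) begins 54 mm behind the grasp point. The pads swing forward as they close: fully open they stand 13 mm farther back than shut.
Start: joints at [-1.347, 0.241, 0.005, 1.335, 0, 1.571], TCP at [0.111, -0.488, 0.231] pointing down, gripper open.
Joint ranges: [-2.72, 2.72], [-1.05, 1.87], [-1.09, 1.28], [-1.99, 2.15], [-1.42, 1.44], [-3.14, 3.14]. Speed limits (rad/s): [2.79, 2.79, 3.14, 3.14, 3.14, 3.14].

## Interface

Orientations are given as a unit quaternion [x, y, z, w].
In Python, from cell import manip, imaging gives the robot as it stands.
- The arm moves only by the tool jog_arm, never from a script. Its arguments are lists of equal length, an entry for each row: "delta_pos": the shift along the tool's x, y, z in cm, a list of three; "rot": the turn, a rotation vector about the tool's x, y, z in rad, a list of three. A call has 1 to 20 rows; each row is the pose to reach, as a shift and turn from the pose measured when the call began, along the tool's axes at that moment; what a row does not reach only later rows make up. A row lasts 1/8 s, in which the tool goes at most 62.5 mm and 10.7 degrees, less where a joint would pass 70% of its speed; a pose out of reach is approached as far as the arm can. A call with a gripper value outside its range is refused whole. "grip" is the closure, from 0 (fully open) to 1 (shut), set as the call begins (left out, the last holds). The fingers move at their own pace and stop on an object; "force" is the grip in N (left out, the last holds). Time passes only in rows, so rows that repeat a pose let the fingers close. It gives the time, the measured TCP pose, the force and the opening at its end, in the units of the state.
- manip.get_obs(): the state, without advancing time (a new reading comes with each control period).
- imaging.capture(name): name is "scene" or "side" or "wrist"; returns a dict with "frame" (400x640x3 uint8, blue, green, red), "range_z" (400x640 float32, m along the optical axis (not along the pixel's ray), 0 where there is no reading), "fx", "fy", "cx", "cy" (pixels), "R" (3x3) and "t" (3): a world point X has camera coordinates R X + t. Camera axes: x right, y down, z forward; pixel columns grow to the right and rows downward; lengths in m; the calibration is good to about 2 mm. The wrist camera is an equidistant fisheye: a pixel r from the principal point sees the ray r / f radians off the axis. A picture is of the moment at which its call begins.
- manip.close_job(): hands the job in, once; it reports no verdict.
The state is a dict: "time": time; "qpos": joint angles; "qvel": joint speeds; "joint_torque": joint torques, N m; "ee_pos": TCP position; "tcp_rot": TCP orientation; "ft_force": force on the tool from outside, world axes, zero at the start; "ft_torque": the same for the moment, N m; "width": finger opening in m.
Only numpy, scipy, OpenCV 4.12 (cv2) and the standard library are available. Lean on these libraries where they do the work, as an engineer would, in place of code of your own. Each camera call takes 0.05 s, during which the arm holds its last target.

## Working session

There is one attempt and no reset: what is moved stays moved. The work goes in short steps, Python scripts to look and compute and a tool call to move; the robot and the scene stay as the last step left them, time stands still between calls to the robot, and variables do not carry over. Pictures are saved under pics/ and viewed, and the job is handed in when it is done.

Besides the shell and the picture viewer there is one more tool, called as name(argument=value, ...), one argument or row to a line, values as JSON. jog_arm: Moves the arm, as the interface text tells. Its arguments: {"type":"object","properties":{"delta_pos":{"type":"array"},"rot":{"type":"array"},"grip":{"type":"number"},"force":{"type":"number"}},"required":["delta_pos","rot"]}

```bash
mkdir -p pics; ls; python3 - <<'E'
from cell import manip, imaging
import cv2
o=manip.get_obs();print(o, manip.grip_point_offset)
for n in ["scene","side","wrist"]:
    c=imaging.capture(n);cv2.imwrite(f"pics/{n}0.png",c["frame"])
    print(n,c["fx"],c["cx"],c["cy"],c["R"],c["t"])
E
```

```text
pics
{'time': 0.0, 'qpos': array([-1.34700714e+00,  2.41417533e-01,  3.69009237e-03,  1.33518857e+00,
        1.79826110e-07,  1.57085126e+00]), 'qvel': array([ 0.00043683, -0.00180217,  0.00091235,  0.00061841,  0.00047191,
        0.00109782]), 'joint_torque': array([ 5.82262383e-04, -3.72316968e+01,  2.52408421e+01,  1.68037531e-02,
        1.30331364e-04, -4.09368027e-06]), 'ee_pos': array([ 0.11081996, -0.48690326,  0.23039766]), 'tcp_rot': array([ 7.81623620e-01, -6.23749464e-01, -8.28378083e-04, -6.61100900e-04]), 'ft_force': array([0.70008198, 0.21200027, 0.46064801]), 'ft_torque': array([-0.0270249 ,  0.0447161 ,  0.03032504]), 'width': 0.08544072720095244} -0.0187
scene 449.3604972646025 323.95190859751705 197.2235259339534 [[ 0.90123288 -0.43311703 -0.01374511]
 [-0.33329095 -0.67254474 -0.66075768]
 [ 0.27694121  0.60007767 -0.75047342]] [-0.32487522  0.4262695   0.67686083]
side 418.229584300203 322.2077611505215 198.53198482081655 [[ 0.97859002 -0.20555616 -0.01040383]
 [-0.10889191 -0.47418209 -0.87366693]
 [ 0.17465431  0.85609463 -0.48641326]] [-0.42531842  0.27017533  0.58123109]
wrist 309.70691628693146 318.9977246280226 198.70039348580661 [[ 0.22189814 -0.97506903 -0.00126386]
 [-0.9413257  -0.21455679  0.26052121]
 [-0.25429734 -0.05661946 -0.9654673 ]] [-0.49850029 -0.03391531  0.37830849]
```

View pics/scene0.png

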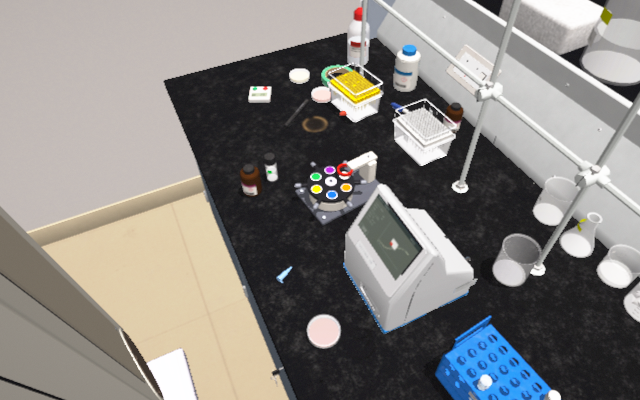

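View pics/side0.png

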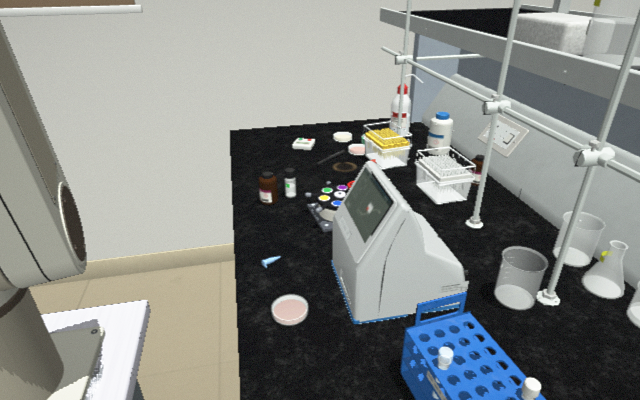

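The scene shows the unit at about (330,188) and a large white instrument right of it. The brown bottle is at (250,180), the vial at (271,168), the tube at (285,274) and the dish at (323,331).

```bash
cat > h.py <<'E'
from cell import manip, imaging
import cv2, numpy as np
def w(c,u,v,z=None):
    R=np.array(c["R"]);t=np.array(c["t"])
    d=np.array([(u-c["cx"])/c["fx"],(v-c["cy"])/c["fy"],1.])
    C=-R.T@t; dw=R.T@d
    if z is None: return C+dw*float(c["range_z"][int(round(v)),int(round(u))])
    return C+dw*(z-C[2])/dw[2]
def px(c,X):
    p=np.array(c["R"])@np.array(X)+np.array(c["t"]); return c["fx"]*p[0]/p[2]+c["cx"],c["fy"]*p[1]/p[2]+c["cy"]
def crop(c,x0,y0,x1,y1,s,name):
    cv2.imwrite(name,cv2.resize(c["frame"][y0:y1,x0:x1],None,fx=s,fy=s,interpolation=cv2.INTER_CUBIC))
E
python3 - <<'E'
from h import *
c=imaging.capture("scene");crop(c,230,130,390,240,5,"pics/s1.png")
np.savez("/tmp/c.npz",**{k:np.array(v) for k,v in c.items()})
E
```

```text
(no output)
```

View pics/s1.png

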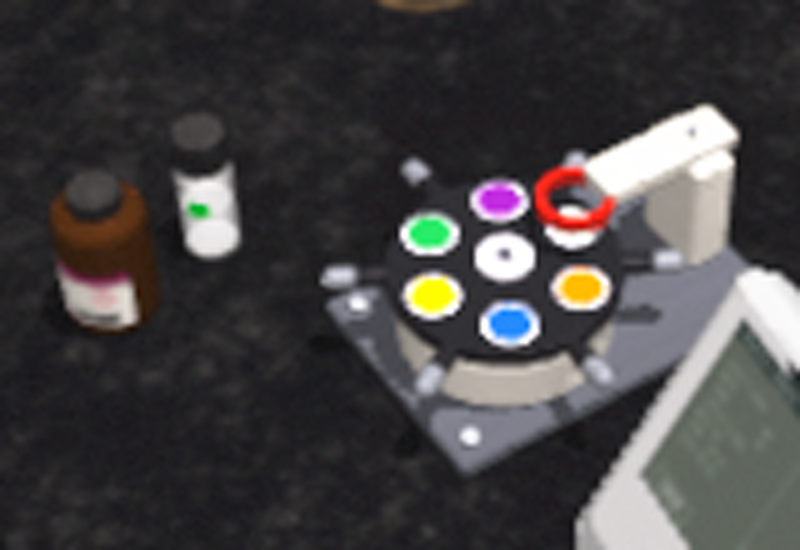

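The crop shows white under the red ring, so the wheel is at 0 and needs 4 clicks. The hub is at full-frame pixel (330.8, 181). The two robot-side tabs are at crop (340,277) and (430,375).

```bash
python3 - <<'E'
from h import *
c=dict(np.load("/tmp/c.npz"))
def P(n,x,y,z):
    p=w(c,230+x/5-.4,130+y/5-.4,z);q=w(c,230+x/5-.4,130+y/5-.4);print(n,p.round(4),"depth",q.round(4));return p
f={}
for n,x,y in [("violet",499,200),("green",429,233),("yellow",432,296),("blue",510,324),("orange",581,288)]: f[n]=P(n,x,y,.053)
h=P("hub",504,256,.056)
print("mid g-o",(f["green"]+f["orange"])/2,"v-b",(f["violet"]+f["blue"])/2)
t=[P("tab",x,y,.05) for x,y in [(340,277),(430,375),(598,370),(668,258),(415,170),(575,160)]]
print("ctr",np.mean(t,0))
ctr=np.mean(t[:],0)
for n,a in [("violet",60),("green",120),("yellow",180),("blue",240),("orange",300)]:
    d=f[n]-(f["green"]+f["orange"]+f["violet"]+f["blue"])/4; print(n,np.hypot(*d[:2]),(np.degrees(np.arctan2(d[1],d[0]))-a)%360)
for p in t:
    d=p-ctr; print(np.hypot(*d[:2]),np.degrees(np.arctan2(d[1],d[0])))
P("ring",573,198,.074)
for n,x,y,z in [("vialcap",197,130,.074),("bottlecap",93,192,.078),("corner front",468,472,.01),("corner left",330,305,.01)]:P(n,x,y,z)
for n,u,v,z in [("dish",323,331,.015),("tube",285,274,.007),("instr corner",380,190,.1),("instr l",346,262,.1),("top",375,190,.2)]:
    print(n,w(c,u,v,z),w(c,u,v))
# point cloud of instrument: min per region
r=c["range_z"];vv,uu=np.mgrid[0:400,0:640]
R=c["R"];t0=c["t"]
X=np.stack([(uu-c["cx"])/c["fx"]*r,(vv-c["cy"])/c["fy"]*r,r],-1)-t0
X=(X@R)[r>0]
for a in np.arange(0.2,.7,.05):
    m=(X[:,0]>a)&(X[:,0]<a+.05)&(X[:,2]>.1)&(X[:,2]<.45)&(X[:,1]<.6)&(X[:,1]>-.4)
    if m.any(): print(round(a,2),m.sum(),X[m][:,1].min(),X[m][:,1].max(),X[m][:,2].max())
E
```

```text
violet [0.5654 0.3958 0.053 ] depth [0.5651 0.3951 0.0538]
green [0.5277 0.391  0.053 ] depth [0.5279 0.3914 0.0525]
yellow [0.5126 0.3554 0.053 ] depth [0.5124 0.3549 0.0535]
blue [0.5361 0.3252 0.053 ] depth [0.5366 0.3263 0.0517]
orange [0.5737 0.3304 0.053 ] depth [0.5734 0.3298 0.0537]
hub [0.5506 0.3605 0.056 ] depth [0.5495 0.3584 0.0585]
mid g-o [0.55071499 0.3607209  0.053     ] v-b [0.55074441 0.36052216 0.053     ]
tab [0.4817 0.3866 0.05  ] depth [0.4819 0.3872 0.0494]
tab [0.4935 0.3166 0.05  ] depth [0.4926 0.3144 0.0527]
tab [0.5595 0.2871 0.05  ] depth [0.5584 0.2852 0.0524]
tab [0.6185 0.3317 0.05  ] depth [0.6174 0.33   0.0521]
tab [0.5403 0.4337 0.05  ] depth [0.539  0.4307 0.0532]
tab [0.6102 0.4063 0.05  ] depth [0.6093 0.4048 0.0517]
ctr [0.5505851  0.36033282 0.05      ]
violet 0.03812075336765526 7.397520447963856
green 0.03813843415091424 7.11399321278941
yellow 0.03849643751151787 7.826881234372593
blue 0.038293065507383206 7.552454013372994
orange 0.03796231578626193 7.259579179292018
0.07376138062597577 159.1134025019845
0.07196037149575187 -142.5466808979
[... 498 characters left out ...]
15     ] [0.38995407 0.06475171 0.01721935]
tube [0.37545874 0.21158347 0.007     ] [0.37482235 0.20923879 0.01086738]
instr corner [0.61209564 0.25431798 0.1       ] [0.55074179 0.16775807 0.21526973]
instr l [0.46849746 0.12988851 0.1       ] [0.49010313 0.16800892 0.03304309]
top [0.55101898 0.18311888 0.2       ] [0.54535534 0.17484918 0.21091582]
0.45 1000 0.01576396989661663 0.1796276346461272 0.13752509983461378
0.5 4858 -0.15543923955772934 0.17973217627686539 0.2189687768820612
0.55 1585 -0.15628957635731455 0.18248283716335492 0.2208389127872285
0.6 1122 -0.21441847315116025 0.17966316250549258 0.1329816317596646
0.65 100 0.020150967898236914 0.17399627179969815 0.10327468471016805
```

```bash
cat >> h.py <<'E'
from scipy.spatial.transform import Rotation as Ro
C=np.array([0.5506,0.3604]); U=np.radians(7.4+165)
u=np.array([np.cos(U),np.sin(U)]); tn=np.array([-u[1],u[0]])
def pt(rho,s,z): return np.r_[C+rho*u+s*tn,z]
def d(p,o=None):
    o=o or manip.get_obs(); return (Ro.from_quat(o["tcp_rot"]).inv().apply(np.array(p)-o["ee_pos"])*100).round(2)
def yaw(o=None):
    o=o or manip.get_obs(); return Ro.from_quat(o["tcp_rot"]).as_matrix()
def rel(o=None):
    o=o or manip.get_obs(); e=o["ee_pos"][:2]-C; return np.r_[e@u,e@tn,o["ee_pos"][2]].round(4)
E
python3 - <<'E'
from h import *
print(pt(.110,-.044,.15))
for p in [(.22,-.25,.32),(.32,.0,.32),(.40,.25,.30),pt(.110,-.044,.2),]: print(d(p))
M=yaw();print(M, np.degrees(np.arctan2(M[1,0],M[0,0])))
E
```

```text
[0.44738557 0.41856169 0.15      ]
[-20.71 -15.9   -8.9 ]
[-42.87 -31.2   -8.87]
[-65.47 -44.55  -6.84]
[-80.84 -52.92   3.18]
[[ 2.21968958e-01 -9.75053680e-01 -3.21329646e-04]
 [-9.75052802e-01 -2.21969189e-01  1.30820640e-03]
 [-1.34689675e-03  2.29321595e-05 -9.99999093e-01]] -77.17528242440008
```

jog_arm(
  delta_pos=[
    [-5,-4,-6],
    [-10,-8,-9],
    [-15,-12,-9],
    [-20,-16,-9],
    [-26,-20,-9],
    [-32,-24,-9],
    [-38,-28,-9],
    [-43,-31,-9],
    [-48,-34.5,-9],
    [-53,-37.5,-8],
    [-58,-40.5,-8],
    [-63,-43.5,-7],
    [-68,-46,-5],
    [-73,-49,-3],
    [-78,-51.5,0],
    [-81,-53,3],
    [-81,-53,3],
    [-81,-53,3],
    [-81,-53,3],
    [-81,-53,3],
  ],
  rot=[
    [0,0,0],
    [0,0,-0.1],
    [0,0,-0.2],
    [0,0,-0.3],
    [0,0,-0.4],
    [0,0,-0.5],
    [0,0,-0.6],
    [0,0,-0.7],
    [0,0,-0.8],
    [0,0,-0.9],
    [0,0,-1.0],
    [0,0,-1.1],
    [0,0,-1.2],
    [0,0,-1.214],
    [0,0,-1.214],
    [0,0,-1.214],
    [0,0,-1.214],
    [0,0,-1.214],
    [0,0,-1.214],
    [0,0,-1.214],
  ],
  grip=1,
  force=20,
)

```text
time: 2.7
ee_pos: [0.4485, 0.4194, 0.204]
tcp_rot: [0.998, -0.067, 0.001, -0.002]
ft_force: [-0.2, -0.5, 0.4]
width: 0.0003
```

```bash
python3 - <<'E'
from h import *
c=imaging.capture("scene");crop(c,230,100,390,220,5,"pics/s2.png")
c=imaging.capture("wrist");cv2.imwrite("pics/w2.png",c["frame"])
o=manip.get_obs();print(o["ee_pos"],rel(o),o["width"],o["ft_force"],yaw(o)[:,0])
E
```

```text
[0.44846358 0.41959387 0.20359208] [ 0.1091 -0.0452  0.2036] 8.993882169872156e-05 [ 0.14453673 -0.40686244  0.73488231] [ 0.99098856 -0.13394092  0.00122258]
```

View pics/s2.png

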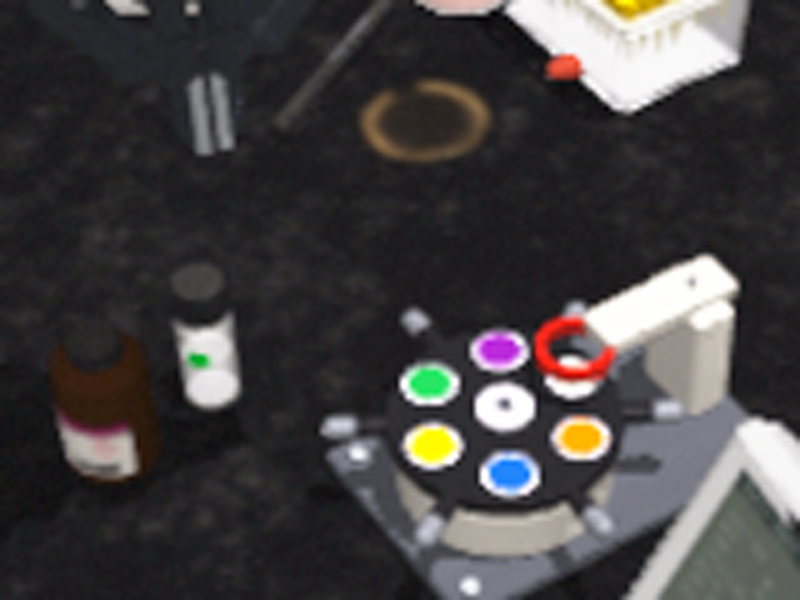

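View pics/w2.png

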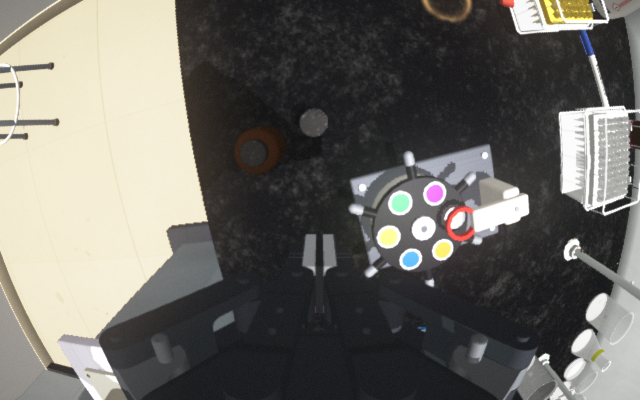

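The wrist view shows closed fingers between bottle/vial and the wheel, with clear space below. I'll go down outside the tab circle, then in.

```bash
python3 - <<'E'
from h import *
print(d(pt(.110,-.046,.08)),d(pt(.110,-.046,.033)),d(pt(.078,-.046,.033)))
E
```

```text
[-0.11 -0.04 12.36] [-0.11 -0.03 17.06] [ 3.09 -0.03 17.06]
```

jog_arm(
  delta_pos=[
    [0,0,4],
    [0,0,8],
    [0,0,11],
    [0,0,13],
    [0,0,15],
    [0,0,16],
    [0,0,17],
    [0,0,17],
    [0,0,17],
  ],
  rot=[
    [0,0,0],
    [0,0,0],
    [0,0,0],
    [0,0,0],
    [0,0,0],
    [0,0,0],
    [0,0,0],
    [0,0,0],
    [0,0,0],
  ],
)

```text
time: 3.92
ee_pos: [0.4491, 0.4204, 0.0343]
tcp_rot: [0.998, -0.067, 0.001, -0.002]
ft_force: [-0.6, 0.4, 0.3]
width: 0.0001
```

```bash
python3 - <<'E'
from h import *
c=imaging.capture("scene");crop(c,230,110,390,230,5,"pics/s3.png")
c=imaging.capture("wrist");crop(c,230,130,490,320,3,"pics/w3.png")
o=manip.get_obs();print(o["ee_pos"],rel(o),o["ft_force"],yaw(o)[:,0])
print(d(pt(.078,-.046,.033)),d(pt(.078,.004,.033)))
E
```

```text
[0.44914844 0.42053659 0.034401  ] [ 0.1085 -0.0462  0.0344] [ 0.15094251 -0.01109838  0.22857238] [ 0.99099328 -0.1338942   0.00215866]
[3.05 0.01 0.15] [3.06 5.01 0.13]
```

View pics/s3.png

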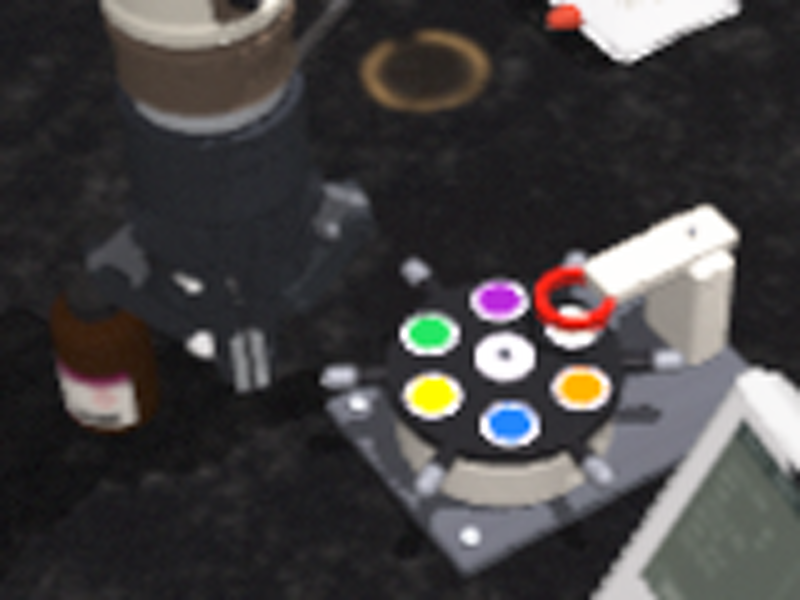

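View pics/w3.png

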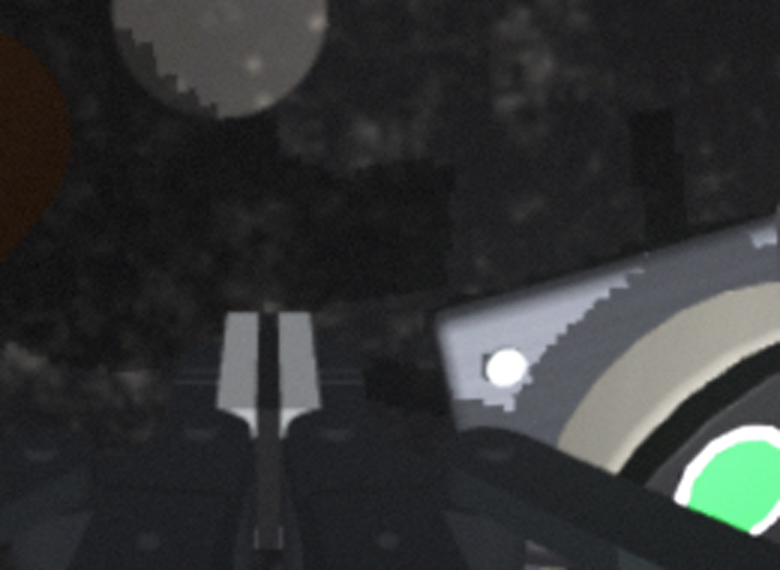

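jog_arm(
  delta_pos=[
    [1.2,0,0],
    [2.4,0,0],
    [3.3,0,0],
    [3.3,0,0],
    [3.3,0.5,0],
    [3.3,1.0,0],
    [3.3,1.4,0],
    [3.3,1.8,0],
    [3.3,2.2,0],
    [3.3,2.6,0],
    [3.3,3.0,0],
    [3.3,3.4,0],
    [3.3,3.8,0],
    [3.3,4.2,0],
    [3.3,4.5,0],
    [3.3,4.5,0],
  ],
  rot=[
    [0,0,0],
    [0,0,0],
    [0,0,0],
    [0,0,0],
    [0,0,0],
    [0,0,0],
    [0,0,0],
    [0,0,0],
    [0,0,0],
    [0,0,0],
    [0,0,0],
    [0,0,0],
    [0,0,0],
    [0,0,0],
    [0,0,0],
    [0,0,0],
  ],
)

```text
time: 6.02
ee_pos: [0.4763, 0.3702, 0.0343]
tcp_rot: [0.998, -0.068, 0.002, -0.001]
ft_force: [1.1, -0.0, 0.7]
width: -0.0001
```

```bash
python3 - <<'E'
from h import *
c=imaging.capture("scene");crop(c,230,110,390,230,5,"pics/s4.png")
o=manip.get_obs();print(o["ee_pos"],rel(o),o["ft_force"])
E
```

```text
[0.47634641 0.37044705 0.03425027] [ 0.0749 -0.0001  0.0343] [-0.08925516 -0.98355208 -0.99402583]
```

View pics/s4.png

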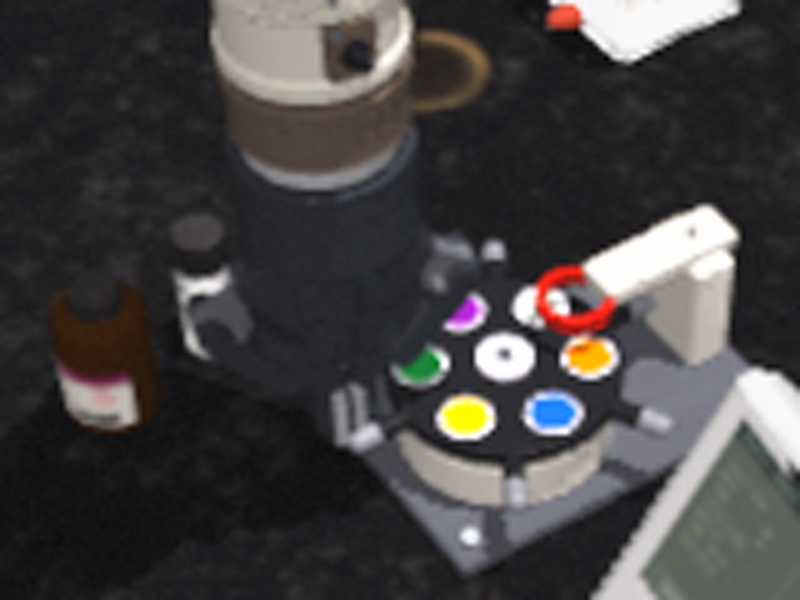

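The wheel stands just short of half a click, with the finger on the tab at crop (367,435). I'll push a little further in small steps.

jog_arm(
  delta_pos=[
    [0,0.2,0],
    [0,0.4,0],
    [0,0.6,0],
    [0,0.6,0],
    [0,0.6,0],
  ],
  rot=[
    [0,0,0],
    [0,0,0],
    [0,0,0],
    [0,0,0],
    [0,0,0],
  ],
)

```text
time: 6.7
ee_pos: [0.4756, 0.3646, 0.0343]
tcp_rot: [0.998, -0.068, 0.002, -0.001]
ft_force: [1.0, 0.4, -0.4]
width: -0.0
```

```bash
python3 - <<'E'
from h import *
c=imaging.capture("scene");crop(c,230,110,390,230,5,"pics/s5.png")
o=manip.get_obs();print(o["ee_pos"],rel(o),o["ft_force"])
E
```

```text
[0.47557799 0.36459043 0.03430118] [0.0749 0.0058 0.0343] [ 0.70094979  0.28820753 -0.40138861]
```

View pics/s5.png

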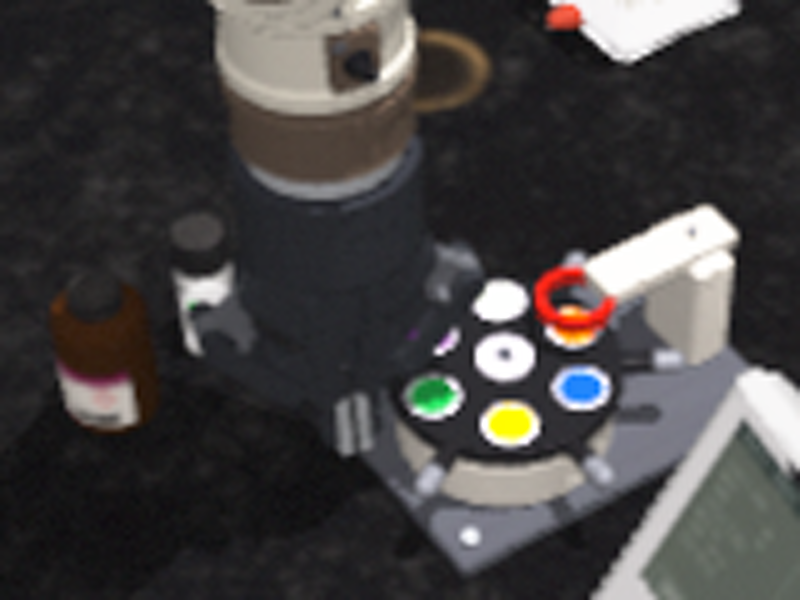

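Click 1 is done: orange is under the ring at crop (573,325) and the unit has not moved. I'll withdraw, go back behind the next tab, and push again.

jog_arm(
  delta_pos=[
    [-1.7,0,0],
    [-3.4,0,0],
    [-3.4,0,0],
    [-3.4,-2.6,0],
    [-3.4,-5.2,0],
    [-3.4,-5.2,0],
    [-1.7,-5.2,0],
    [0,-5.2,0],
    [0,-5.2,0],
    [0,-4.6,0],
    [0,-4.2,0],
    [0,-3.7,0],
    [0,-3.2,0],
    [0,-2.7,0],
    [0,-2.2,0],
    [0,-1.7,0],
    [0,-1.3,0],
    [0,-0.9,0],
    [0,-0.5,0],
    [0,-0.3,0],
  ],
  rot=[
    [0,0,0],
    [0,0,0],
    [0,0,0],
    [0,0,0],
    [0,0,0],
    [0,0,0],
    [0,0,0],
    [0,0,0],
    [0,0,0],
    [0,0,0],
    [0,0,0],
    [0,0,0],
    [0,0,0],
    [0,0,0],
    [0,0,0],
    [0,0,0],
    [0,0,0],
    [0,0,0],
    [0,0,0],
    [0,0,0],
  ],
)

```text
time: 9.25
ee_pos: [0.4766, 0.3663, 0.0343]
tcp_rot: [0.998, -0.068, 0.002, -0.0]
ft_force: [0.2, -0.3, -0.3]
width: -0.0001
```

```bash
python3 - <<'E'
from h import *
c=imaging.capture("scene");crop(c,230,110,390,230,5,"pics/s6.png")
o=manip.get_obs();print(o["ee_pos"],rel(o),o["ft_force"])
E
```

```text
[0.47648192 0.36622418 0.03427395] [0.0742 0.004  0.0343] [ 0.6973451  -0.20389781 -0.15390944]
```

View pics/s6.png

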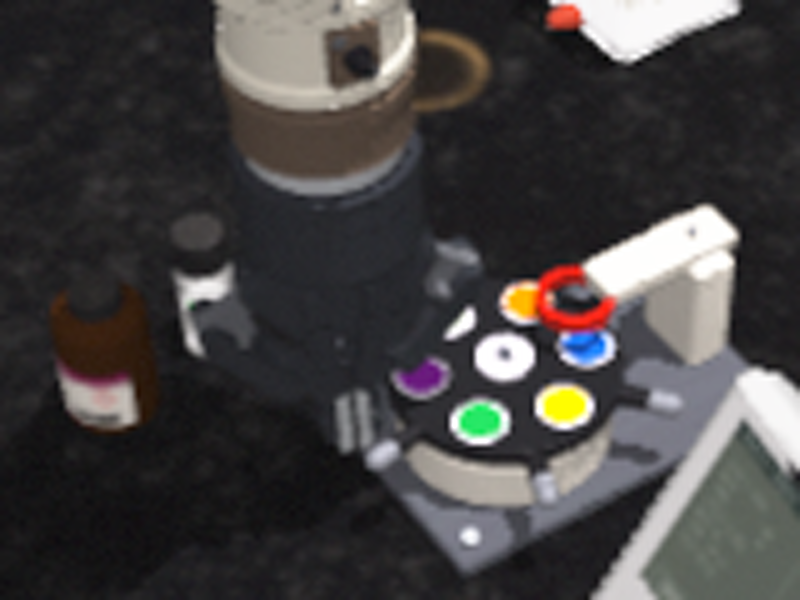

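The wheel is past half, probably mid-snap. I'll hold briefly with a tiny advance.

jog_arm(
  delta_pos=[
    [0,0.1,0],
    [0,0.1,0],
    [0,0.1,0],
  ],
  rot=[
    [0,0,0],
    [0,0,0],
    [0,0,0],
  ],
)

```text
time: 9.68
ee_pos: [0.4765, 0.3652, 0.0343]
tcp_rot: [0.998, -0.068, 0.002, -0.001]
ft_force: [-0.0, 0.0, -0.0]
width: -0.0001
```

```bash
python3 - <<'E'
from h import *
c=imaging.capture("scene");crop(c,230,110,390,230,5,"pics/s7.png")
o=manip.get_obs();print(o["ee_pos"],rel(o),o["ft_force"])
E
```

```text
[0.4763871  0.36528686 0.03426909] [0.0742 0.005  0.0343] [ 0.03026343  0.07481873 -0.02684188]
```

View pics/s7.png

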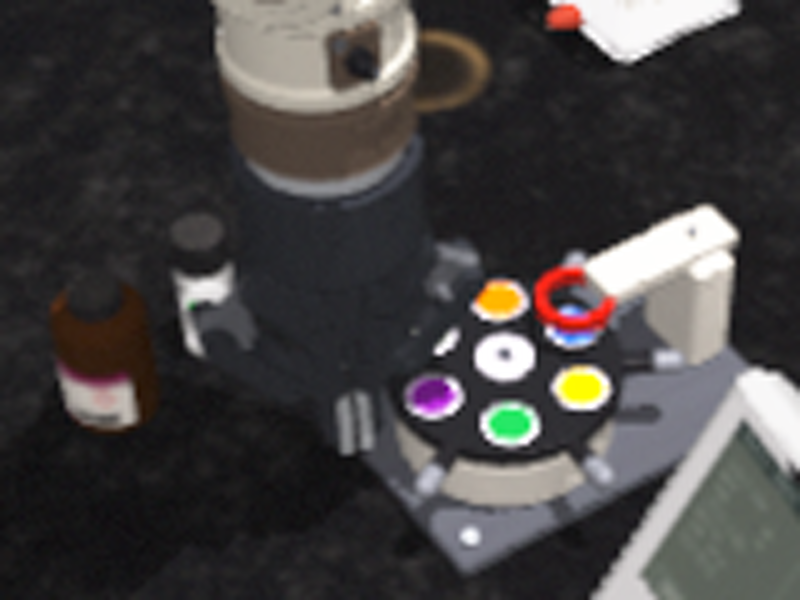

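Click 2 is done: blue is under the ring at (573,325) and green is at (510,424). Now the same stroke for click 3.

jog_arm(
  delta_pos=[
    [-1.7,0,0],
    [-3.4,0,0],
    [-3.4,0,0],
    [-3.4,-2.6,0],
    [-3.4,-5.1,0],
    [-3.4,-5.1,0],
    [-1.7,-5.1,0],
    [0,-5.1,0],
    [0,-5.1,0],
    [0,-4.6,0],
    [0,-4.2,0],
    [0,-3.7,0],
    [0,-3.2,0],
    [0,-2.7,0],
    [0,-2.2,0],
    [0,-1.7,0],
    [0,-1.3,0],
    [0,-0.9,0],
    [0,-0.5,0],
    [0,-0.2,0],
  ],
  rot=[
    [0,0,0],
    [0,0,0],
    [0,0,0],
    [0,0,0],
    [0,0,0],
    [0,0,0],
    [0,0,0],
    [0,0,0],
    [0,0,0],
    [0,0,0],
    [0,0,0],
    [0,0,0],
    [0,0,0],
    [0,0,0],
    [0,0,0],
    [0,0,0],
    [0,0,0],
    [0,0,0],
    [0,0,0],
    [0,0,0],
  ],
)

```text
time: 12.22
ee_pos: [0.4773, 0.3659, 0.0342]
tcp_rot: [0.998, -0.069, 0.003, 0.0]
ft_force: [-0.5, -0.1, -0.8]
width: -0.0002
```

jog_arm(
  delta_pos=[
    [0,0.1,0],
    [0,0.1,0],
    [0,0.1,0],
  ],
  rot=[
    [0,0,0],
    [0,0,0],
    [0,0,0],
  ],
)

```text
time: 12.6
ee_pos: [0.4773, 0.3648, 0.0342]
tcp_rot: [0.998, -0.069, 0.003, 0.0]
ft_force: [0.3, -0.4, 0.1]
width: -0.0001
```

```bash
python3 - <<'E'
from h import *
c=imaging.capture("scene");crop(c,230,110,390,230,5,"pics/s8.png")
o=manip.get_obs();print(o["ee_pos"],rel(o),o["ft_force"])
E
```

```text
[0.47720836 0.36493256 0.0342028 ] [0.0733 0.0052 0.0342] [ 0.40608544  0.51412698 -0.43035004]
```

View pics/s8.png

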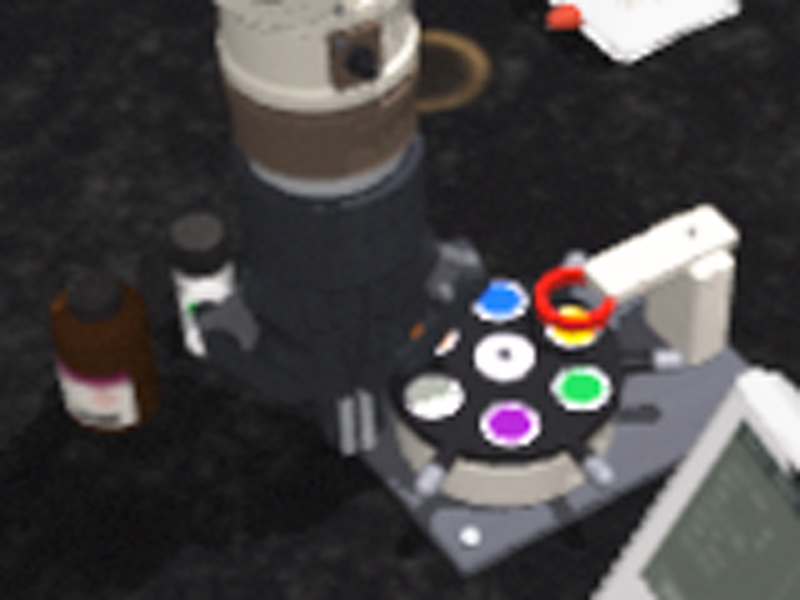

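Click 3 is done: yellow is under the ring and green is next, at (581,387). For the last stroke I'll slow down over the end.

jog_arm(
  delta_pos=[
    [-1.7,0,0],
    [-3.4,0,0],
    [-3.4,0,0],
    [-3.4,-2.6,0],
    [-3.4,-5.1,0],
    [-3.4,-5.1,0],
    [-1.7,-5.1,0],
    [0,-5.1,0],
    [0,-5.1,0],
    [0,-4.6,0],
    [0,-4.2,0],
    [0,-3.7,0],
    [0,-3.2,0],
    [0,-2.7,0],
    [0,-2.2,0],
    [0,-1.8,0],
    [0,-1.5,0],
    [0,-1.2,0],
    [0,-1.0,0],
    [0,-0.8,0],
  ],
  rot=[
    [0,0,0],
    [0,0,0],
    [0,0,0],
    [0,0,0],
    [0,0,0],
    [0,0,0],
    [0,0,0],
    [0,0,0],
    [0,0,0],
    [0,0,0],
    [0,0,0],
    [0,0,0],
    [0,0,0],
    [0,0,0],
    [0,0,0],
    [0,0,0],
    [0,0,0],
    [0,0,0],
    [0,0,0],
    [0,0,0],
  ],
)

```text
time: 15.15
ee_pos: [0.4786, 0.3722, 0.0342]
tcp_rot: [0.998, -0.069, 0.003, 0.001]
ft_force: [-2.0, 2.5, 1.3]
width: 0.0
```

jog_arm(
  delta_pos=[
    [0,0.1,0],
    [0,0.2,0],
    [0,0.3,0],
    [0,0.4,0],
    [0,0.5,0],
    [0,0.6,0],
    [0,0.7,0],
    [0,0.7,0],
    [0,0.7,0],
  ],
  rot=[
    [0,0,0],
    [0,0,0],
    [0,0,0],
    [0,0,0],
    [0,0,0],
    [0,0,0],
    [0,0,0],
    [0,0,0],
    [0,0,0],
  ],
)

```text
time: 16.27
ee_pos: [0.4776, 0.3654, 0.0342]
tcp_rot: [0.998, -0.069, 0.003, 0.001]
ft_force: [1.0, -0.7, -0.4]
width: -0.0001
```

```bash
python3 - <<'E'
from h import *
c=imaging.capture("scene");crop(c,230,110,390,230,5,"pics/s9.png")
o=manip.get_obs();print(o["ee_pos"],rel(o),o["ft_force"])
E
```

```text
[0.47760225 0.36537124 0.0342288 ] [0.073  0.0047 0.0342] [-0.29874582 -0.22726613 -0.26784109]
```

View pics/s9.png

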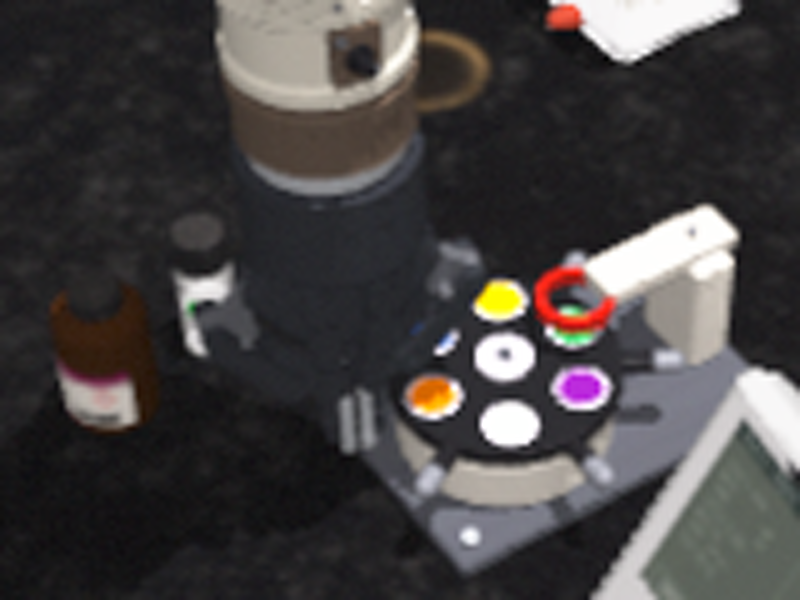

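Green is home under the ring at (573,328). I'll withdraw radially and lift.

jog_arm(
  delta_pos=[
    [-1.5,0,0],
    [-3.0,0,0],
    [-3.8,0,0],
    [-3.8,0,-1],
    [-3.8,0,-5],
    [-3.8,0,-10],
    [-3.8,0,-15],
    [-3.8,0,-18],
    [-3.8,0,-18],
    [-3.8,0,-18],
    [-3.8,0,-18],
  ],
  rot=[
    [0,0,0],
    [0,0,0],
    [0,0,0],
    [0,0,0],
    [0,0,0],
    [0,0,0],
    [0,0,0],
    [0,0,0],
    [0,0,0],
    [0,0,0],
    [0,0,0],
  ],
)

```text
time: 17.7
ee_pos: [0.4382, 0.3703, 0.2124]
tcp_rot: [0.998, -0.069, 0.002, 0.002]
ft_force: [-0.1, -0.5, 0.9]
width: 0.0003
```

```bash
python3 - <<'E'
from h import *
c=imaging.capture("scene");crop(c,230,110,390,230,5,"pics/s10.png")
cv2.imwrite("pics/s10f.png",c["frame"])
o=manip.get_obs();print(o["ee_pos"],o["ft_force"],o["time"])
E
```

```text
[0.43822776 0.37038897 0.21241155] [-0.42009861  0.29711574 -0.70823893] 17.75
```

View pics/s10.png

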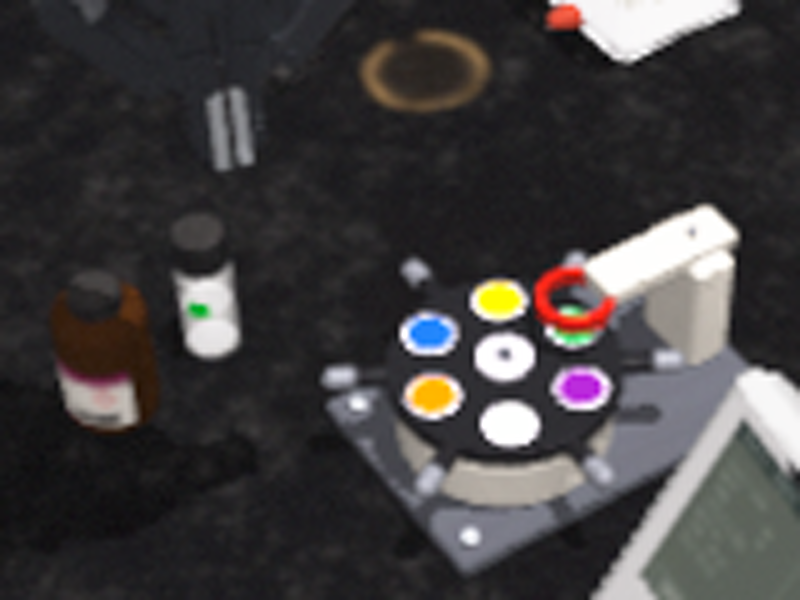

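View pics/s10f.png

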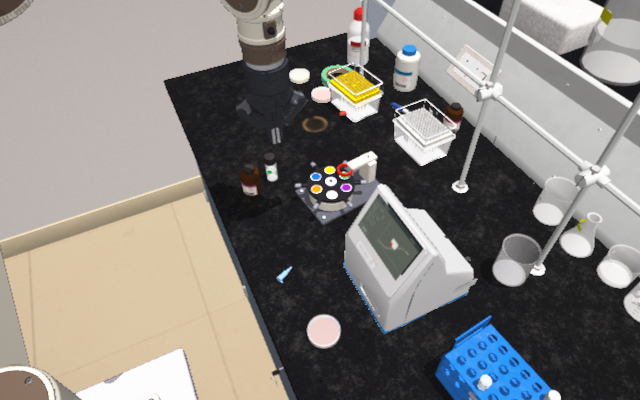

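Green is under the ring, the tabs sit at their rest positions, and the unit and bystanders are at the same pixels as at the start. The arm is clear.

```bash
python3 -c "
from cell import manip
print(manip.close_job())"
```

```text
the job is handed in; nothing more can be done
None
```

The green filter is clicked home under the red ring, and I handed the job in at 17.75 s of the 67 s allowed. `close_job()` gives no verdict.

White was under the ring at the start, so green was 4 clicks short. I pushed the rim tabs anticlockwise with the closed fingertips, one stroke per click. A picture after each click showed orange, then blue, yellow and green under the ring. I then drew the fingers out and lifted them clear.

- **Wheel:** the last picture shows green under the ring with the tabs at their click positions. The angle was judged by eye from the picture, not read from the joint.
- **Unit and bystanders:** the filter unit, vial, bottle, dish and microtube look to be at the same pixels as at the start. I compared these by eye too.
- **Forces:** readings after each move stayed under about 4 N. I did not record the peak force in the middle of a stroke.
- **Arm:** the gripper is about 21 cm above the bench and touching nothing.

No check failed or disagreed.

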